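# Prove the spring-closing gas valve before lighting the torch

### The job

Test the spring-closing gas valve on the lampworking bench: swing its upright-handled arm clockwise (seen from above) until the catch takes it, let go so that the catch alone holds it open, then press the round trip pad down so that the arm snaps shut, and leave the pad free to rise. Leave the lever of the plain valve beside it where it is.

Things in the scene. Friction and masses are not known exactly. Their poses are not given: they have to be found in the camera images.
- closer (a joint): Angle of the spring-closing valve's sprung arm: 0 = shut (its spring returns it), growing clockwise seen from above, stop at 1.30. From 0.75 it climbs a ramped steel nose that springs up behind it: past 1.07 and let go, it drops back on to this catch and stays near 1.04. Swing it to about 1.18 to be sure. It pulls 3 N at the handle when shut, 6 N cocked, plus 2 to 3 N over the nose.
- closer_end (a point): Centre of the black handle, an upright round post 20 to 25 mm thick and 66 mm tall (33 mm above and below this point, which is 110 mm over the table), on the end of the sprung arm, a level 12 mm round steel bar. Turns with the arm: x points along the arm, away from its vertical pivot on the brass body; the pivot lies at -120 mm along x; z up. It may turn in the fingers.
- trip_top (a point): Centre of the top of that valve's trip pad, a black disc 38 mm across, 87 mm over the table, 107 mm from the pivot, 122 degrees clockwise from the shut arm. Goes straight down 13 mm against a spring (1 to 3 N, up to 5 N while the arm is caught) and rises again. One piece with the catch nose: 8 to 10 mm down frees the arm, so press it 12 mm. The freed arm swings away from it.
- lever_end (a point): Bystander, not to be moved: outer end of the flat level lever of the plain quarter-turn valve on the other bench plate, a steel strip with a flat black sleeve 24 mm wide, 66 mm over the table, 120 mm from its pivot. It has no upright handle and no trip pad. The two valves stand side by side in either order.

How it is judged:
By the outcome, as a careful person would: the job done as asked, in the order asked, and still so for the second after the job is handed in, with the robot touching nothing.
It also fails if it takes over 42 s, if anything falls off the work surface, if the arm or the gripper's body presses on something with over 40 N, if the wrist force passes 120 N, or if a joint passes its speed limit or range.

### The arm

A 7-joint arm with a two-finger parallel gripper is mounted at the origin on the work surface. World frame = base frame: x ahead of the robot, y to its left, z up, the work surface at z = 0. Lengths are in m, angles in rad, forces in N, time in s.
With the tool pointing down it reaches from about 0.4 to 0.875 m from the base axis. Payload 6.5 kg.
Tool frame: the origin (TCP) lies on the front face of the gripper's body, between the roots of the fingers; the fingertips stand 73 mm ahead of it and the grasp point (between the pads) lies 54 mm ahead of it; z points along the fingers, y is the line along which they close (so a half turn about z gives the same grasp; the last joint's range is limited). The gripper opens to 85 mm and grips with 20 to 120 N. Pads are 22 mm wide; open, the fingers measure 114 mm over their backs; the gripper's body (76 mm by 85 mm) begins 54 mm behind the grasp point. The pads swing forward as they close: fully open they stand 13 mm farther back than shut.
Start: joints at [-1.296, 0.536, -0.004, 1.538, 0.003, 1.067, -0.071], TCP at [0.217, 0.613, 0.304] pointing down, gripper open.
Joint ranges: [-2.7, 2.7], [-0.37, 2.16], [-1.27, 1.26], [0.24, 2.4], [-1.31, 4.45], [0.19, 1.91], [-2.76, 2.76]. Speed limits (rad/s): [2.39, 2.39, 3.14, 3.14, 3.14, 3.14, 3.14].

### API

Orientations are given as [roll, pitch, yaw] about the fixed x, y, z axes, in that order (R = Rz(yaw) Ry(pitch) Rx(roll)).
In Python, from plant import r, kin, capture, workorder, telemetry gives the robot as it stands. Calls block until the motion is done:
- r.move_pose(position, orientation): joint-space move of the TCP to a pose.
- r.move_linear(position, ori=None, v=0.15, max_force=None): straight line of the TCP; ori=None keeps the orientation; v is the mean speed in m/s. With max_force (N) it stops when the force on the tool has changed by that much, and returns True; else False.
- r.movej(angles): joint-space move.
- r.grip(opening, grip_force=None): finger opening in m; grip_force is the grip in N (None keeps the last); returns when the fingers have stopped.
- r.dwell(seconds).
- kin.solve_ik(position, orientation): joint angles nearest the present ones, or None.
- capture(name): name is "scene" or "top" or "wrist"; returns a dict with "pixels" (384x512x3 uint8, blue, green, red), "intrinsics" (3x3 intrinsics, pixels), "k1" (the pictures are not rectified: a ray, as slopes to the right and down, at radius r is drawn at 1 + k1 r^2 times it, then the intrinsics apply), "rvec" (rotation vector, rad) and "tvec" (3), from world to camera coordinates, as OpenCV has them; the wrist camera has in their place "mount" (4x4, takes a point from camera to tool coordinates, whose origin is the TCP and whose axes are the flange's). Camera axes: x right, y down, z forward; pixel columns grow to the right and rows downward; lengths in m; the calibration is good to about 2 mm. A picture is of the moment at which its call begins: read the wrist's pose just before it. There is no depth.
A pose or a line that the arm cannot do raises r.IKError and nothing moves.
- workorder.close_job(): hands the job in; it is judged then, once.
Readings, each from a call of its own:
- telemetry.get_clock(): time.
- telemetry.get_joints(): joint angles.
- telemetry.get_joint_velocities(): joint speeds.
- telemetry.get_joint_efforts(): joint torques, N m.
- telemetry.get_tool_pos(): TCP position.
- telemetry.get_orientation(): TCP orientation.
- telemetry.get_ft_force(): force on the tool from outside, world axes, zero at the start.
- telemetry.get_wrist_torque(): the same for the moment, N m.
- telemetry.get_width(): finger opening in m.
- telemetry.get_finger_force(): force on a finger pad.
Only numpy, scipy, OpenCV 4.12 (cv2) and the standard library are available. Lean on these libraries where they do the work, as an engineer would, in place of code of your own. Each camera call takes 0.05 s, during which the arm holds its last target. There are 200 camera calls.

## Working session

There is one attempt and no reset: what is moved stays moved. The work goes in short steps, each a Python script; the robot and the scene stay as the last script left them, time stands still between calls to the robot, and variables do not carry over. Pictures are saved under pics/ and viewed, at most 10 in all, crops included, and the job is handed in when it is done.

```bash
mkdir -p pics; ls; python3 - <<'E'
from plant import r,kin,capture,telemetry
import cv2,pickle
d={}
for n in("scene","top"):
    c=capture(n);d[n]=c;cv2.imwrite(f"pics/{n}0.png",cv2.resize(c["pixels"],(800,600),interpolation=cv2.INTER_CUBIC))
    print(n,c["intrinsics"],c["k1"],c["rvec"],c["tvec"])
pickle.dump(d,open("c0.pkl","wb"))
print(telemetry.get_clock(),telemetry.get_orientation())
E
```

```text
pics
scene [[358.35025595   0.         259.38805374]
 [  0.         358.35025595 201.97541959]
 [  0.           0.           1.        ]] -0.1136349694041484 [ 2.02468827  1.20858616 -0.54459208] [-0.22713131 -0.21811423  1.1802257 ]
top [[458.46604399   0.         254.33729232]
 [  0.         458.46604399 187.72127821]
 [  0.           0.           1.        ]] -0.17373396364159974 [ 2.113685   -2.1081814   0.16464464] [-0.00698482  0.52080733  1.16748545]
0.1 [-3.14006715e+00  1.33606396e-04  2.80084715e+00]
```

View pics/top0.png

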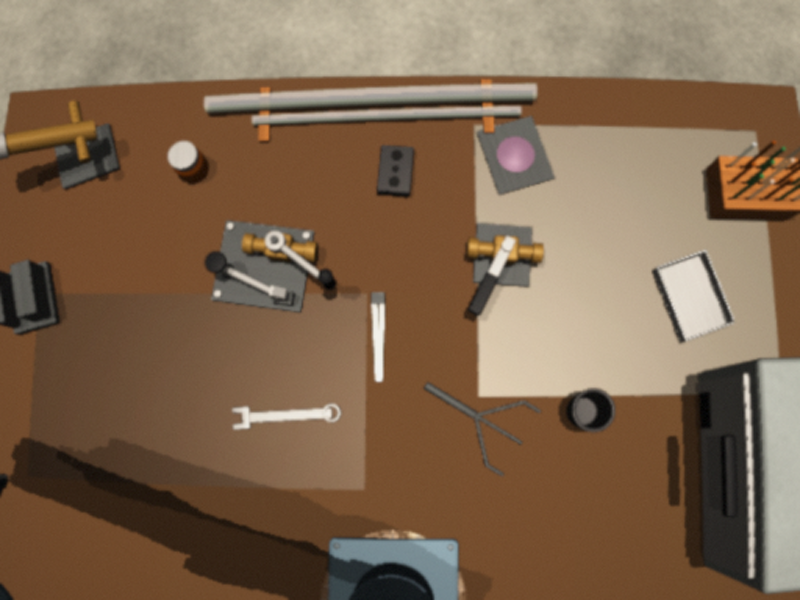

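View pics/scene0.png

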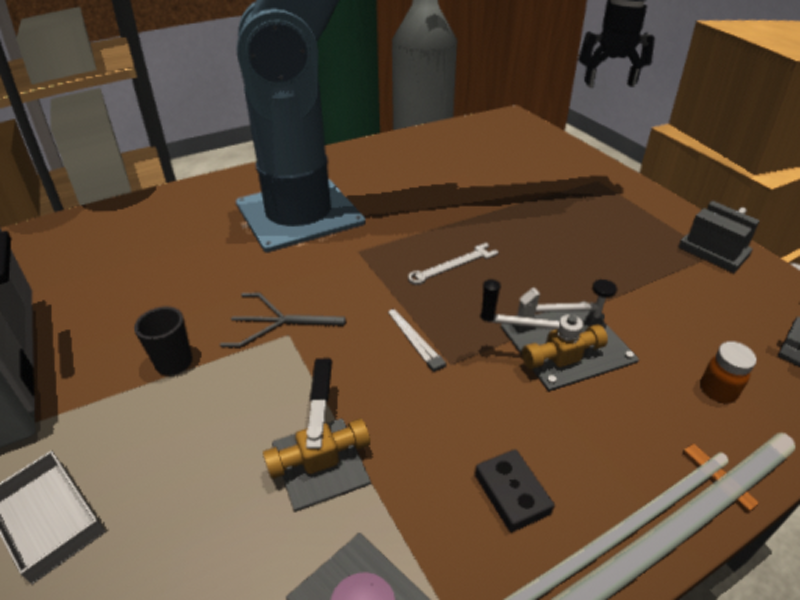

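The top view shows the sprung valve left of centre: pivot ≈(275,240), handle ≈(327,280), pad ≈(216,262). The plain valve is at (505,245). In the scene view the handle post is at ≈(490,300) and the pad at (604,288). Next, enlarged crops.

```bash
python3 - <<'E'
import cv2,pickle,numpy as np
d=pickle.load(open("c0.pkl","rb"))
def crop(n,u,v,w,h,s):
    return cv2.resize(d[n]["pixels"][v:v+h,u:u+w],None,fx=s,fy=s,interpolation=cv2.INTER_CUBIC)
a=crop("top",125,135,100,75,5); b=crop("scene",300,170,110,80,5)
o=np.zeros((a.shape[0]+0,500,3),np.uint8)
for n,im in(("a",a),("b",b)):
    for k in range(0,im.shape[1],50): cv2.line(im,(k,0),(k,4),(0,255,255))
# stack: top crop left
im=np.vstack([cv2.resize(a,(400,300)),]); 
cv2.imwrite("pics/a.png",cv2.resize(crop("top",125,135,100,75,8),(800,600)))
cv2.imwrite("pics/b.png",crop("scene",300,170,100,75,8))
E
```

```text
(no output)
```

View pics/a.png

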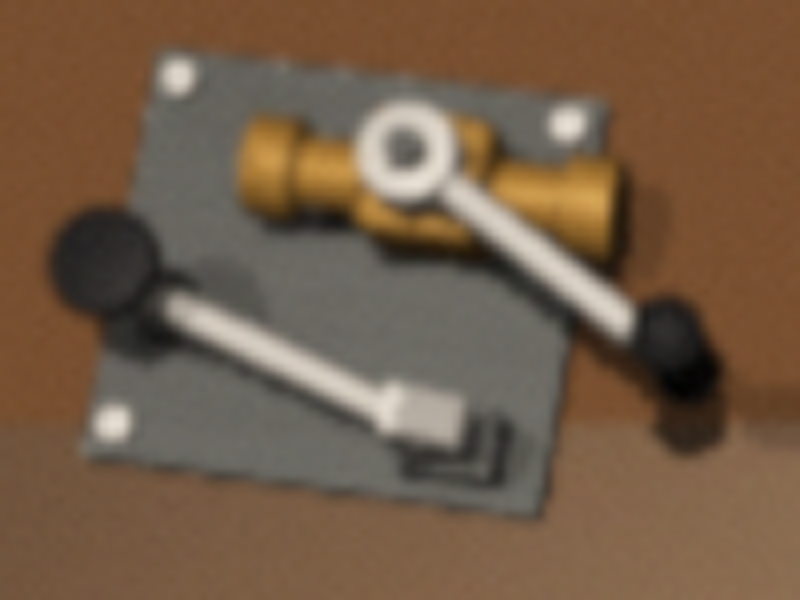

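View pics/b.png

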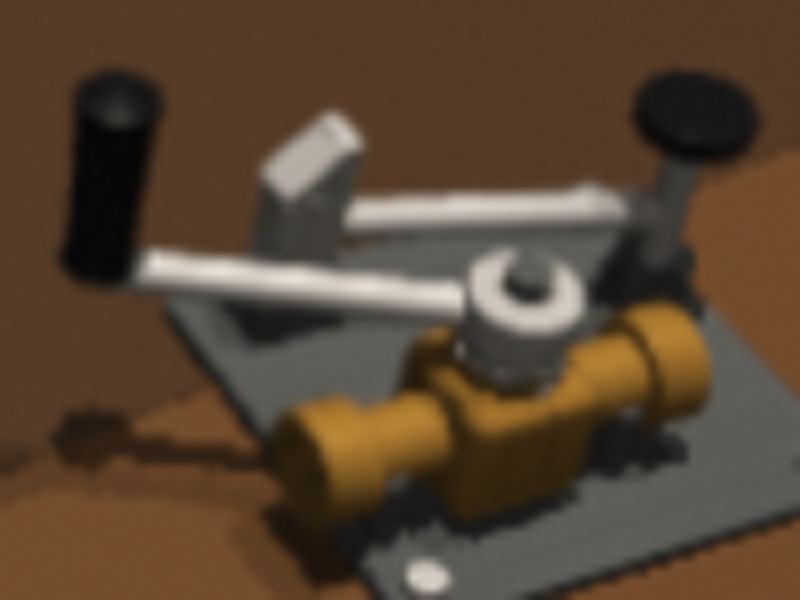

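Crop a (top): pad (105,260), handle top (667,332), hub (407,150). Crop b (scene): pad (697,110), handle top (118,98), hub ring (527,290).

```bash
cat > h.py <<'E'
import cv2,pickle,numpy as np
def ray(c,uv):
    D=np.array([c["k1"],0,0,0,0.])
    p=cv2.undistortPoints(np.array([[uv]],float),c["intrinsics"],D)[0,0]
    R=cv2.Rodrigues(np.array(c["rvec"],float))[0]; 
    o=-R.T@np.array(c["tvec"]).ravel(); return o,R.T@np.array([*p,1])
def at(c,uv,z):
    o,d=ray(c,uv); return o+d*(z-o[2])/d[2]
def tri(a,b):
    (o,d),(p,e)=a,b; s=np.linalg.lstsq(np.c_[d,-e],p-o,rcond=None)[0]
    x,y=o+s[0]*d,p+s[1]*e; return (x+y)/2,np.linalg.norm(x-y)
E
python3 - <<'E'
from h import *
d=pickle.load(open("c0.pkl","rb"))
T=lambda x,y:(125+x/8-.5+.06,135+y/8-.5+.06); S=lambda x,y:(300+x/8-.44,170+y/8-.44)
P={}
for n,t,s,z in(("pad",(105,260),(697,110),.087),("htop",(667,332),(118,98),.143),("hub",(407,150),(527,290),.1)):
    m,e=tri(ray(d["top"],T(*t)),ray(d["scene"],S(*s)))
    print(n,m.round(4),"gap",round(e,4),"top@z",at(d["top"],T(*t),z).round(4),"scene@z",at(d["scene"],S(*s),z).round(4)); P[n]=m
for a,b in(("pad","hub"),("htop","hub")):
    v=(P[a]-P[b])[:2]; print(a,np.linalg.norm(v),np.degrees(np.arctan2(v[1],v[0])))
E
```

```text
pad [0.5693 0.3018 0.0857] gap 0.0004 top@z [0.5691 0.3015 0.087 ] scene@z [0.5704 0.3001 0.087 ]
htop [0.5332 0.1064 0.1376] gap 0.001 top@z [0.5323 0.1061 0.143 ] scene@z [0.5385 0.1015 0.143 ]
hub [0.6063 0.2018 0.0845] gap 0.0005 top@z [0.6023 0.1988 0.1   ] scene@z [0.6181 0.1873 0.1   ]
pad 0.10657045300796417 110.30936701997732
htop 0.12016041567832267 -127.43524985976222
```

Geometry agrees with the description: radii 120.2 and 106.6 mm, and 122.3° between arm and pad. Now I'll grasp, swing and release.

```bash
cat > g.py <<'E'
import numpy as np
P=np.array([.6063,.2018]); A0=np.radians(-127.4); Z=.178
def pose(a,z=Z):
    t=A0-a; return [*(P+.120*np.array([np.cos(t),np.sin(t)])),z],[np.pi,0,(t+2*np.pi)%(2*np.pi)-np.pi*2*(((t+2*np.pi)%(2*np.pi))>np.pi)]
E
python3 - <<'E'
from g import *
from h import *
from plant import r,kin,capture,telemetry
d=pickle.load(open("c0.pkl","rb"))
print("nose",tri(ray(d["top"],(125+430/8,135+410/8)),ray(d["scene"],(300+315/8,170+155/8))))
for a in(0,.4,.8,1.18): 
    p,o=pose(a); print(np.round(p,3),np.round(o,2),kin.solve_ik(p,o))
r.move_pose(*pose(0,.30))
p,o=pose(0)
r.move_linear(p,v=.1)
f0=np.array(telemetry.get_ft_force())
r.grip(.015,50)
print("width",telemetry.get_width(),"finger",telemetry.get_finger_force(),"df",telemetry.get_ft_force()-f0,telemetry.get_clock())
c=capture("scene");cv2.imwrite("pics/g.png",cv2.resize(c["pixels"][120:270,270:470],(800,600),interpolation=cv2.INTER_CUBIC))
E
```

```text
nose (array([0.52111208, 0.19356206, 0.07318958]), np.float64(0.0035509247242454705))
[0.533 0.106 0.178] [ 3.14  0.   -2.22] [-0.20759942  0.53452181 -0.09303774  1.90859663  0.07338351  0.70170061
  2.14503179]
[0.502 0.142 0.178] [ 3.14  0.   -2.62] [-0.33658365  0.50288866 -0.03286836  1.96761218  0.02546043  0.67147781
  1.70351967]
[0.487 0.188 0.178] [ 3.14  0.   -3.02] [-0.49680751  0.50291649  0.05426299  1.97129004 -0.04219154  0.6684409
  1.27270602]
[0.49  0.233 0.178] [3.14 0.   2.88] [-0.59675667  0.53186487  0.09100728  1.92008719 -0.07223121  0.69273412
  0.84619586]
width 0.02173729845160148 finger 48.69120681920322 df [-2.89568734  0.52138053  5.44076192] 4.2167
```

View pics/g.png

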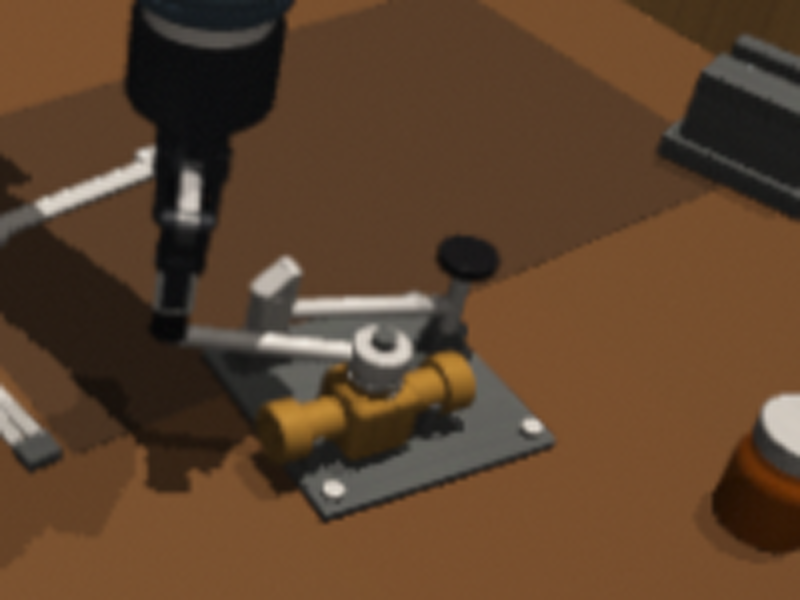

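The picture shows the post held between the fingers above the bar, around (170,300), with an opening of 21.7 mm. Next: swing, ease back and let go.

```bash
python3 - <<'E'
from g import *
from h import *
from plant import r,kin,capture,telemetry
for a in [*np.linspace(.15,1.2,8),1.12]:
    p,o=pose(a); r.move_linear(p,ori=o,v=.06)
    print(round(a,2),np.round(telemetry.get_ft_force(),1),round(telemetry.get_width(),4))
r.grip(.085)
p,o=pose(1.12,.30); r.dwell(.3)
r.move_linear(p,v=.15)
print(telemetry.get_clock())
c=capture("top");pickle.dump(c,open("c1.pkl","wb"))
c2=capture("scene")
cv2.imwrite("pics/r.png",np.vstack([cv2.resize(x,(600,300),interpolation=cv2.INTER_CUBIC) for x in (c["pixels"][125:225,85:285],c2["pixels"][150:260,250:470])]))
E
```

```text
0.15 [ 0.9 -2.4  3.8] 0.0214
0.3 [-0.5 -3.6  4.7] 0.0218
0.45 [-0.  -4.4  6.3] 0.0216
0.6 [-0.2 -4.2  6.7] 0.0216
0.75 [-0.7 -4.9  8.4] 0.0216
0.9 [-1.9 -4.   8.9] 0.0213
1.05 [-1.6 -2.6  7.2] 0.0214
1.2 [-2.6 -3.6  9.4] 0.0216
1.12 [-1.7 -3.5  8.4] 0.0217
10.075
```

View pics/r.png

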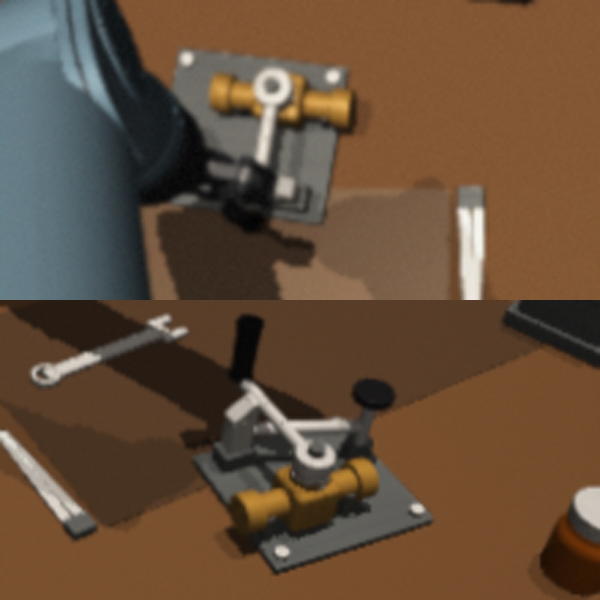

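The arm stands free just past the nose (lower panel: handle (245,345), nose (240,410)), so the catch is holding it. Now press the pad.

```bash
python3 - <<'E'
from g import *
from h import *
from plant import r,kin,capture,telemetry
xy=[.5695,.3012]; o=[np.pi,0,np.radians(150)]
r.grip(0,20)
r.move_pose([*xy,.24],o)
r.move_linear([*xy,.168],v=.08); f0=np.array(telemetry.get_ft_force())
for z,mf in((.156,15),(.151,15),(.146,15)):
    s=r.move_linear([*xy,z],v=.03,max_force=mf)
    print(z,s,np.round(telemetry.get_tool_pos(),4),np.round(telemetry.get_ft_force()-f0,1))
    if s: break
r.dwell(.4)
r.move_linear([*xy,.26],v=.12)
r.move_pose([.40,.42,.32],o); r.dwell(.5)
print(telemetry.get_clock())
c=capture("top");c2=capture("scene");pickle.dump((c,c2),open("c2.pkl","wb"))
cv2.imwrite("pics/e.png",np.vstack([cv2.resize(x,(600,300),interpolation=cv2.INTER_CUBIC) for x in (c["pixels"][125:225,125:325],c2["pixels"][150:260,250:470])]))
E
```

```text
0.156 False [0.5696 0.3012 0.1559] [ 0.3  0.7 -0.8]
0.151 False [0.5691 0.301  0.1507] [-1.6 -0.3  2. ]
0.146 False [0.5696 0.3012 0.1466] [-3.7 -0.7  8.4]
16.6083
```

View pics/e.png

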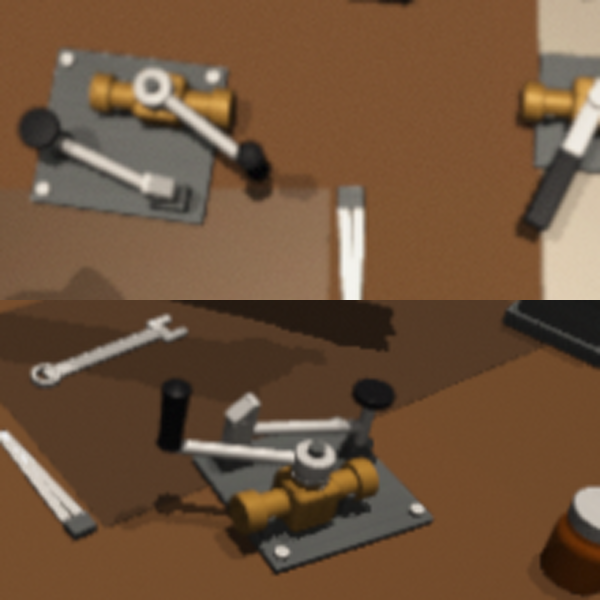

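The arm is back at shut (top panel: handle (252,160)), the pad has risen (40,128), the plain lever hasn't moved, and the robot is clear.

```bash
python3 -c "
from plant import workorder
print(workorder.close_job())"
```

```text
the job is handed in; nothing more can be done
None
```

The valve test is done and handed in at about 17 s: the catch held the arm open on its own, pressing the trip pad snapped it shut, the pad rose again, and the plain valve's lever was not touched.

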